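Hang the square-panel carrier on the drying rail

TASK

Take the carrier with the square panel off its parking fork and enter its trolley into the open end of the drying stand's rail, then let go of it once its trolley is inside the mouth. After that, push it along the rail until it is fully home against the end stop with its panel in the keeper slot, and leave it there. Do not disturb the carrier with the round panel or the other things on the bench.

Things in the scene. Friction and masses are not known exactly. Their poses are not given: they have to be found in the camera images.
- square_carrier: Roller carrier with a SQUARE steel panel, loose, 0.25 kg; starts upright on either fork. Trolley 34 wide (x) x 80 long (y) x 24 mm high with white rollers; grip above, panel below. Origin: centre of the trolley's underside; y along the trolley (both ends alike), z up.
- square_grip (a point): Centre of the square carrier's grey upright grip, 14 thick (x) x 36 long (y) x 45 mm high, 67.5 mm above the carrier's origin (so 45 to 90 above it). A stem 5 mm thick and 36 long joins it to the trolley. Axes as the carrier's.
- square_panel (a point): Centre of the square carrier's flat panel, 5 thick (x), 90 long (y), 70 mm high, 50 mm below the carrier's origin, so its lower edge is 85 mm below; a 40 mm long neck joins it to the trolley. Axes as the carrier's.
- round_carrier: The other carrier, with a ROUND steel disc 84 mm in diameter, 5 thick (x); leave it alone. Loose, upright on the other fork. Trolley, stem, grip and origin as the square carrier's; disc down to 85 mm below the origin.
- round_grip (a point): Centre of the round carrier's grip, 67.5 mm above its origin; same size as the square one's.
- stand: Fixed drying stand. Origin on the worktop under the rail's middle; y along the rail from mouth to stop, z up. Aluminium C-rail, 48 mm wide outside, top at z = 145 mm, along y = -120 to 116 mm. Base plate top z = 12 mm (x -48 to 72, y -135 to 135); posts on the +x side (x 24 to 49). Axes of its points are the same.
- rail_mouth (a point): Centre of the rail's open end, at the height of its lower lips (z = 110 mm). Inside, 42 wide, 30 mm high; slots 14 wide in top and bottom pass stem and panel, lips either side hold the trolley, so it enters only lengthwise here, moving to +y. For 26 mm before it walls flare out 10 mm and ramps rise 9 mm to the lips.
- rail_home (a point): Where the carrier's origin lies when fully home against the black end stop: 196 mm (+y) beyond rail_mouth, same height; side play 4 mm. The stop faces the trolley's front end 40 mm further on. The grip stays above the rail, 10 mm clear of its top. Sliding the carrier takes about 1 to 3 N.
- keeper_slot (a point): Middle of the entrance to the keeper slot under the rail's far end: two steel cheeks 11 mm apart, 36 mm long in y, z = 12 to 70 mm, with a flared lead-in 17 mm before it. The panel's leading edge runs into it over the last 32 mm of travel.
- fork_a: Fixed parking fork: base 66 x 90 mm, two upright aluminium cheeks 12 thick, 32 long (y), 110 high, with a 14 mm gap between them (x -7 to 7), open above and at both ends. A trolley rests on the cheek tops, parallel to the fork, its panel hanging in the gap; lift 95 mm to clear. Origin: centre of the base's underside, z up.
- fork_b: Fixed parking fork: base 66 x 90 mm, two upright aluminium cheeks 12 thick, 32 long (y), 110 high, with a 14 mm gap between them (x -7 to 7), open above and at both ends. A trolley rests on the cheek tops, parallel to the fork, its panel hanging in the gap; lift 95 mm to clear. Origin: centre of the base's underside, z up.
- vial: Small glass vial lying on the bench, 58 x 53 x 22 mm, bystander.
- weigh_dish: White weighing dish, 60 x 70 x 12 mm, bystander.
- marker_blue: Blue marker pen lying, 126 mm long, bystander.
- label_tape: Roll of yellow tape lying flat, 66 mm across, 19 mm high, bystander.
Mind the look-alikes: they are no part of the job. What is shaped like the square_carrier but pink or purple is not meant.

How it is judged:
By the outcome, as a careful person would: the job done as asked, in the order asked, and still so for the second after the job is handed in, with the robot touching nothing.
It also fails if it takes over 61 s, if anything falls off the work surface, if the arm or the gripper's body presses on something with over 40 N, if the wrist force passes 120 N, or if a joint passes its speed limit or range.

ROBOT

A 7-joint arm with a two-finger parallel gripper is mounted at the origin on a cart in front of the work surface, level with it; the furniture and walls round the work are solid. World frame = base frame: x ahead of the robot, y to its left, z up, the work surface at z = 0. Lengths are in m, angles in rad, forces in N, time in s.
With the tool pointing down it reaches from about 0.425 to 0.95 m from the base axis. Payload 4.7 kg.
Tool frame: the origin (TCP) lies on the centre line of the jaws, within the pads' length; the fingertips stand robot.nose_length ahead of it and the grasp point (between the pads) lies 8 mm behind it (robot.nose_length is the distance from the TCP to the fingertips, in m); z points along the fingers, x is the direction in which the jaws open and shut, and the axes are right-handed (so a half turn about z gives the same grasp; the last joint's range is limited). The gripper opens to 85 mm and grips with 20 to 120 N. Pads are 22 mm wide; open, the fingers measure 114 mm over their backs; the gripper's body (76 mm by 85 mm) begins 54 mm behind the grasp point. The pads swing forward as they close: fully open they stand 13 mm farther back than shut.
Start: joints at [-1.254, 0.469, -0.049, 1.532, 0.024, 1.141, -0.082], TCP at [0.229, 0.635, 0.242] pointing down, gripper open.
Joint ranges: [-2.59, 2.59], [-0.33, 1.99], [-1.39, 1.29], [0.1, 2.45], [-1.04, 4.18], [0.21, 1.99], [-2.66, 2.66]. Speed limits (rad/s): [2.57, 2.57, 3.14, 3.14, 3.14, 3.14, 3.14].

INTERFACE

Orientations are given as [roll, pitch, yaw] about the fixed x, y, z axes, in that order (R = Rz(yaw) Ry(pitch) Rx(roll)).
In Python, from plant import robot gives the robot as it stands. Calls block until the motion is done:
- robot.goto(position, orientation): joint-space move of the TCP to a pose.
- robot.move_straight(position, vel=0.15, attitude=None, contact_N=None): straight line of the TCP; attitude=None keeps the orientation; vel is the mean speed in m/s. With contact_N (N) it stops when the force on the tool has changed by that much, and returns True; else False.
- robot.move_joints(angles): joint-space move.
- robot.grip(opening, strength=None): opening from 0.0 (shut) to 1.0 (fully open); strength is the grip in N (None keeps the last); returns when the fingers have stopped.
- robot.sleep(seconds).
- robot.inverse_kinematics(position, orientation): joint angles nearest the present ones, or None.
- robot.sense(): the state.
- robot.grab_frame(name): name is "scene" or "top" or "wrist"; returns a dict with "image" (480x640x3 uint8, red, green, blue), "range_z" (480x640 float32, m along the optical axis (not along the pixel's ray), 0 where there is no reading), "fx", "fy", "cx", "cy" (pixels), "R" (3x3) and "t" (3): a world point X has camera coordinates R X + t. Camera axes: x right, y down, z forward; pixel columns grow to the right and rows downward; lengths in m; the calibration is good to about 2 mm. A picture is of the moment at which its call begins.
A pose or a line that the arm cannot do raises robot.IKError and nothing moves.
- robot.close_job(): hands the job in, once; it reports no verdict.
The state is a dict: "t": time; "joint_pos": joint angles; "joint_velocities": joint speeds; "effort": joint torques, N m; "tcp_pos": TCP position; "tcp_rot": TCP orientation; "wrist_force": force on the tool from outside, world axes, zero at the start; "torque": the same for the moment, N m; "opening": opening from 0.0 (shut) to 1.0 (fully open).
Only numpy, scipy, OpenCV 4.12 (cv2) and the standard library are available. Lean on these libraries where they do the work, as an engineer would, in place of code of your own. Each camera call takes 0.05 s, during which the arm holds its last target.

## Working session

There is one attempt and no reset: what is moved stays moved. The work goes in short steps, each a Python script; the robot and the scene stay as the last script left them, time stands still between calls to the robot, and variables do not carry over. Pictures are saved under pics/ and viewed, and the job is handed in when it is done.

```bash
ls; mkdir -p pics; cat > h.py <<'E'
import numpy as np, cv2
from plant import robot
def save(n,im): cv2.imwrite(f'pics/{n}.png', cv2.cvtColor(np.ascontiguousarray(im),cv2.COLOR_RGB2BGR))
def get(n):
    f=robot.grab_frame(n); np.savez(f'{n}.npz',**f); return f
def pts(f):
    z=np.array(f['range_z']); v,u=np.mgrid[:480,:640]
    P=np.stack([(u-f['cx'])/f['fx']*z,(v-f['cy'])/f['fy']*z,z],-1)
    return (P-f['t'])@f['R']   # R^T (p-t)
E
python3 - <<'E'
from h import *
for n in ('scene','top','wrist'):
    f=get(n); save(n+'0',f['image']); print(n,f['fx'],-f['R'].T@f['t'],f['R'][2])
s=robot.sense();print(s['t'],s['tcp_pos'],s['tcp_rot'],robot.nose_length,s['wrist_force'])
E
```

```text
pics
scene 523.0804513591601 [-0.438958   -1.28287162  0.83147106] [ 0.58489561  0.69771678 -0.41362835]
top 467.5636642911792 [ 0.38187067 -0.10251024  1.42800744] [ 0.1490512   0.01138221 -0.98876397]
wrist 374.2673223151297 [0.16511652 0.65835509 0.37351304] [ 0.24709586 -0.09022192 -0.96478165]
0.15 [0.22859575 0.63465556 0.24150467] [3.14155534e+00 1.49217758e-03 1.22504627e+00] 0.011 [ 0.49794276 -0.03953841  0.26574023]
```

View pics/scene0.png

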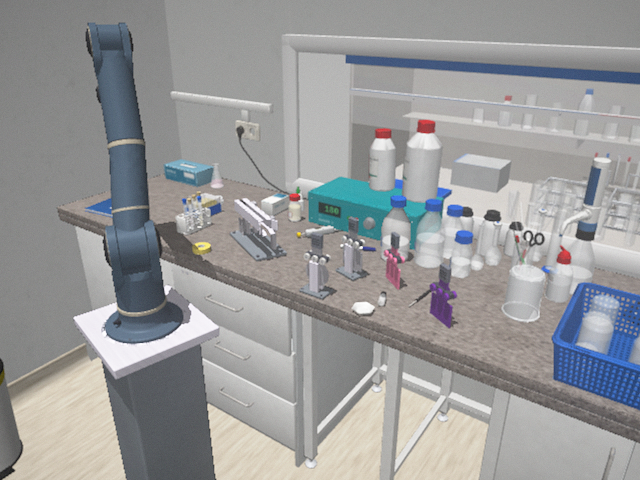

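View pics/top0.png

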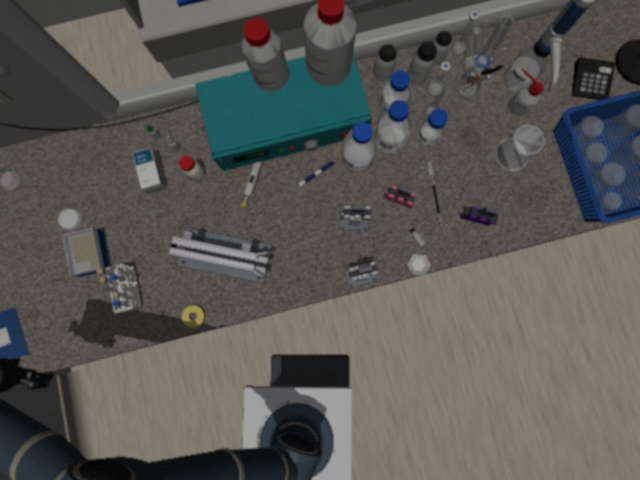

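```bash
python3 - <<'E'
from h import *
f=np.load('scene.npz'); im=f['image']; save('sc1',cv2.resize(im[215:325,290:400],None,fx=5,fy=5,interpolation=2))
save('sc2',cv2.resize(im[190:265,220:350],None,fx=6,fy=6,interpolation=2))
f=np.load('top.npz'); im=f['image']; save('tp1',cv2.resize(im[180:300,150:400],None,fx=3.2,fy=3.2,interpolation=2))
E
```

```text
(no output)
```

View pics/sc1.png

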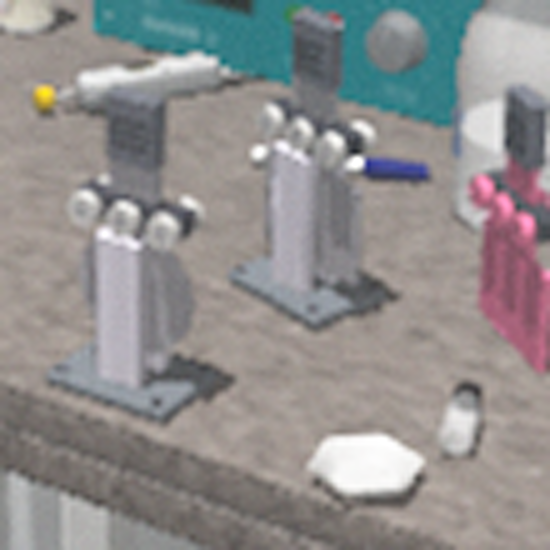

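View pics/sc2.png

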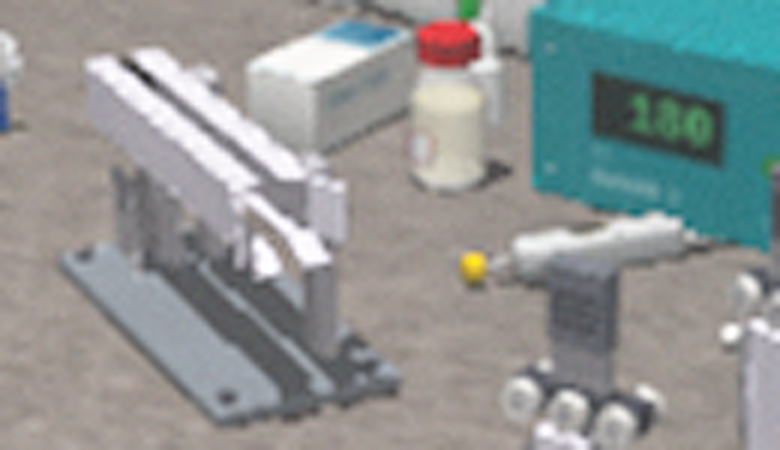

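View pics/tp1.png

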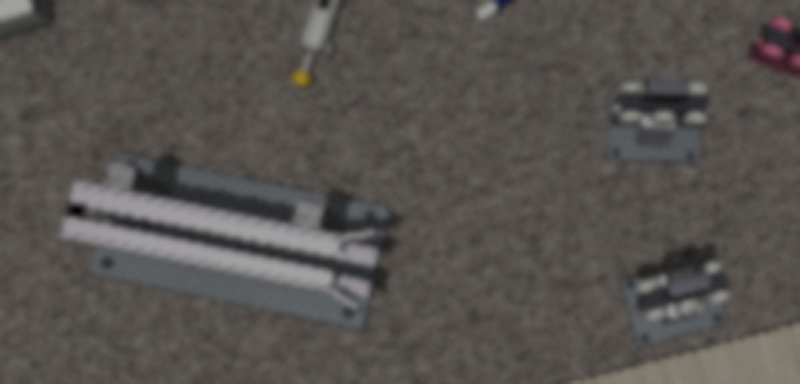

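```bash
python3 - <<'E'
from h import *
for n,boxes in (('top',{'back':(335,200,378,235),'front':(340,255,385,290),'stand':(160,225,280,285)}),('scene',{'back':(335,215,368,282),'front':(300,230,335,300),'stand':(225,195,290,262)})):
    f=dict(np.load(n+'.npz')); P=pts(f); ok=f['range_z']>0
    for k,(a,b,c,d) in boxes.items():
        p=P[b:d,a:c][ok[b:d,a:c]]
        print(n,k,len(p),'zmax',np.sort(p[:,2])[-5:].round(3))
        h=np.histogram(p[:,2],bins=np.arange(-.01,.24,.01));print(h[0])
        lo=.165 if k!='stand' else .13
        q=p[p[:,2]>lo]
        if len(q):
            print('  q',len(q),q.mean(0).round(4),q.min(0).round(3),q.max(0).round(3))
            xy=q[:,:2].astype(np.float32); r=cv2.minAreaRect(xy); print('  rect',np.round(r[0],4),np.round(r[1],4),round(r[2],1))
E
```

```text
top back 1495 zmax [0.203 0.203 0.204 0.204 0.205]
[408 487 118  12  14  12   6  13   7  10  17  23  24 130 104   0   0  12
   5  12  50  29   0   0]
  q 105 [ 0.6485 -0.1718  0.193 ] [ 0.643 -0.19   0.165] [ 0.657 -0.154  0.205]
  rect [ 0.6502 -0.172 ] [0.0357 0.014 ] 88.4
top front 1568 zmax [0.204 0.204 0.206 0.208 0.209]
[512 506 124   2   4   1   2   2   2   6   2  21  20 113 111   0   2   3
   4   6  43  31   0   0]
  q 85 [ 0.4828 -0.1878  0.1968] [ 0.473 -0.207  0.169] [ 0.493 -0.17   0.209]
  rect [ 0.4836 -0.1885] [0.0145 0.0356] 16.3
top stand 7165 zmax [0.151 0.151 0.151 0.152 0.152]
[2160 2032 1228   15   20   13   16   29   13   11   18  158   69   43
  228 1091   16    0    0    0    0    0    0    0]
  q 1335 [0.5307 0.2256 0.143 ] [0.466 0.08  0.13 ] [0.593 0.353 0.152]
  rect [0.5359 0.2153] [0.2684 0.081 ] 76.6
scene back 2200 zmax [0.198 0.199 0.199 0.2   0.2  ]
[538 307  87  96 111 104 108 105 108 114 102  53  52 104  40  24  22  28
  27  28  40   1   0   0]
  q 110 [ 0.6436 -0.1735  0.1842] [ 0.634 -0.191  0.165] [ 0.655 -0.151  0.2  ]
  rect [ 0.6454 -0.1712] [0.0397 0.021 ] 87.3
scene front 2441 zmax [0.198 0.198 0.199 0.199 0.2  ]
[909 423 146  64  40  53  60  67  73  53  48  43  65 127  50  32  28  32
  42  30  52   0   0   0]
  q 138 [ 0.478  -0.191   0.1838] [ 0.466 -0.208  0.165] [ 0.494 -0.169  0.2  ]
  rect [ 0.4796 -0.1882] [0.023  0.0369] 18.7
scene stand 4341 zmax [0.146 0.146 0.147 0.147 0.147]
[1642  831  467  119   96  110  203   45    6    4   25  133  131  128
  142  255    0    0    0    0    0    0    0    0]
  q 397 [0.5197 0.2163 0.1401] [0.462 0.083 0.13 ] [0.587 0.359 0.147]
  rect [0.5313 0.2214] [0.281  0.0805] 77.7
```

```bash
python3 - <<'E'
from h import *
Q=[]
for n,(a,b,c,d) in (('top',(150,215,285,290)),('scene',(225,190,292,265))):
    f=dict(np.load(n+'.npz')); P=pts(f); ok=f['range_z']>0
    if n=='top': print(f['R'].round(3))
    p=P[b:d,a:c][ok[b:d,a:c]]; q=p[(p[:,2]>.135)&(p[:,2]<.156)]
    vx,vy,x0,y0=cv2.fitLine(q[:,:2].astype(np.float32),cv2.DIST_HUBER,0,.001,.001).ravel()
    if vy<0: vx,vy=-vx,-vy
    u=np.array([vx,vy]); w=np.array([vy,-vx]) # stand y, stand x
    s=(q[:,:2])@u; t=q[:,:2]@w
    print(n,'yaw of y axis deg',np.degrees(np.arctan2(vy,vx)),'s range',np.percentile(s,[0,1,50,99,100]).round(4),'t',np.percentile(t,[0,1,50,99,100]).round(4))
    # per-s profile of t extents
    for sa in np.arange(s.min(),s.max(),.02):
        m=(s>=sa)&(s<sa+.02); print('  ',sa.round(3),m.sum(),t[m].min().round(4),t[m].max().round(4),np.median(t[m]).round(4), q[m,2].max().round(3))
E
```

```text
[[ 0.008 -1.    -0.01 ]
 [-0.989 -0.006 -0.149]
 [ 0.149  0.011 -0.989]]
top yaw of y axis deg 79.50693 s range [0.1769 0.1862 0.3162 0.44   0.444 ] t [0.4406 0.4508 0.4847 0.5217 0.526 ]
   0.177 28 0.4406 0.5083 0.4999 0.147
   0.197 82 0.4504 0.5011 0.483 0.15
   0.217 119 0.4511 0.5244 0.4872 0.151
   0.237 116 0.4511 0.524 0.487 0.152
   0.257 95 0.4515 0.5009 0.4689 0.151
   0.277 93 0.4515 0.5007 0.4693 0.15
   0.297 96 0.4517 0.5015 0.484 0.152
   0.317 94 0.4521 0.502 0.4692 0.15
   0.337 95 0.4524 0.5024 0.4845 0.149
   0.357 95 0.4524 0.5024 0.4699 0.151
   0.377 95 0.4531 0.5239 0.485 0.151
   0.397 119 0.453 0.526 0.4896 0.149
   0.417 93 0.4533 0.5026 0.4706 0.149
   0.437 30 0.4543 0.5037 0.4795 0.148
scene yaw of y axis deg 80.08511 s range [0.1708 0.1757 0.2978 0.433  0.4364] t [0.4391 0.4445 0.4687 0.5118 0.5147]
   0.171 15 0.4391 0.5083 0.5006 0.142
   0.191 30 0.448 0.5032 0.4795 0.145
   0.211 32 0.4465 0.5125 0.4712 0.145
   0.231 24 0.4483 0.5133 0.4808 0.145
   0.251 26 0.4477 0.4994 0.4645 0.145
   0.271 30 0.4472 0.5003 0.4736 0.147
   0.291 27 0.4494 0.4969 0.467 0.145
   0.311 19 0.4494 0.4995 0.4824 0.144
   0.331 32 0.4461 0.5017 0.4669 0.145
   0.351 21 0.4497 0.5012 0.4672 0.145
   0.371 22 0.4503 0.5128 0.4851 0.145
   0.391 28 0.4505 0.5147 0.476 0.147
   0.411 22 0.4503 0.5006 0.4692 0.147
   0.431 7 0.4549 0.5008 0.4662 0.144
```

```bash
python3 - <<'E'
from h import *
# IK check of hover poses; tool down roll=pi; yaw variants
for p in ([.60,-.17,.36],[.5,.12,.38],[.65,-.172,.18],[.65,-.172,.29],[.53,.22,.19],[.52,.33,.19]):
  for yaw in (-1.57,0,1.57,3.14):
    q=robot.inverse_kinematics(p,[np.pi,0,yaw]); print(p,yaw,None if q is None else np.round(q,2))
E
```

```text
[0.6, -0.17, 0.36] -1.57 [-0.45  0.41  0.95  1.54 -0.34  1.37 -1.04]
[0.6, -0.17, 0.36] 0 [-0.4   0.39  0.86  1.54 -0.3   1.36  0.49]
[0.6, -0.17, 0.36] 1.57 [-0.38  0.38  0.82  1.53 -0.28  1.35  2.04]
[0.6, -0.17, 0.36] 3.14 [-0.54  0.47  1.12  1.54 -0.43  1.39 -2.53]
[0.5, 0.12, 0.38] -1.57 [-0.9   0.1   0.65  1.74 -0.06  1.32 -1.81]
[0.5, 0.12, 0.38] 0 [-0.76  0.1   0.49  1.73 -0.05  1.32 -0.26]
[0.5, 0.12, 0.38] 1.57 [-0.58  0.1   0.29  1.72 -0.03  1.32  1.29]
[0.5, 0.12, 0.38] 3.14 [ 0.64  0.28 -1.17  1.66  0.26  1.37  2.57]
[0.65, -0.172, 0.18] -1.57 [-0.37  0.66  0.88  1.64 -0.56  1.11 -0.91]
[0.65, -0.172, 0.18] 0 [-0.32  0.63  0.79  1.64 -0.49  1.08  0.61]
[0.65, -0.172, 0.18] 1.57 [-0.16  0.56  0.53  1.63 -0.32  1.04  2.03]
[0.65, -0.172, 0.18] 3.14 [-0.47  0.77  1.11  1.65 -0.73  1.2  -2.34]
[0.65, -0.172, 0.29] -1.57 [-0.37  0.54  0.87  1.52 -0.42  1.28 -1.01]
[0.65, -0.172, 0.29] 0 [-0.34  0.53  0.83  1.52 -0.4   1.27  0.53]
[0.65, -0.172, 0.29] 1.57 [-0.28  0.5   0.72  1.51 -0.34  1.26  2.05]
[0.65, -0.172, 0.29] 3.14 [-0.48  0.64  1.11  1.52 -0.58  1.34 -2.45]
[0.53, 0.22, 0.19] -1.57 [-0.95  0.4   0.64  1.87 -0.29  0.97 -1.76]
[0.53, 0.22, 0.19] 0 [-0.77  0.37  0.39  1.86 -0.17  0.95 -0.3 ]
[0.53, 0.22, 0.19] 1.57 [-0.54  0.35  0.09  1.84 -0.04  0.95  1.14]
[0.53, 0.22, 0.19] 3.14 [-0.28  0.37 -0.24  1.83  0.1   0.96  2.58]
[0.52, 0.33, 0.19] -1.57 [-1.08  0.47  0.62  1.77 -0.32  1.   -1.91]
[0.52, 0.33, 0.19] 0 [-0.86  0.43  0.31  1.75 -0.15  0.98 -0.5 ]
[0.52, 0.33, 0.19] 1.57 [-0.63  0.42 -0.    1.74  0.    0.98  0.93]
[0.52, 0.33, 0.19] 3.14 [-0.4   0.44 -0.32  1.72  0.16  1.    2.37]
```

```bash
python3 - <<'E'
from h import *
robot.goto([.54,.19,.36],[np.pi,0,-.2])
f=get('wrist'); np.savez('wst.npz',**f); save('w1',f['image'])
robot.goto([.60,-.13,.37],[np.pi,0,0])
f=get('wrist'); np.savez('wcar.npz',**f); save('w2',f['image']); print(robot.sense()['t'])
E
```

```text
3.4833
```

View pics/w1.png

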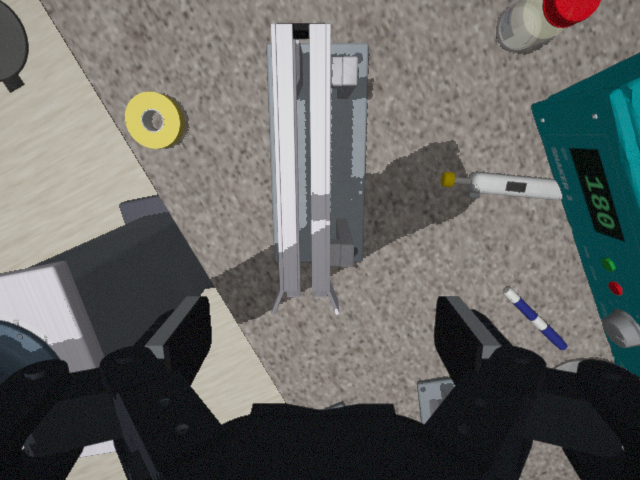

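View pics/w2.png

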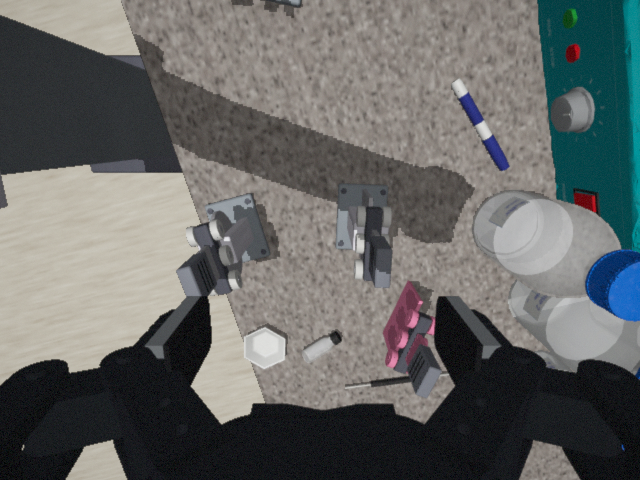

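```bash
python3 - <<'E'
from h import *
f=dict(np.load('scene.npz')); P=pts(f)
for k,c in (('back',(.648,-.172)),('front',(.482,-.188))):
    m=(np.hypot(P[...,0]-c[0],P[...,1]-c[1])<.055)
    for z in (.03,.04,.05,.067,.08,.095):
        q=P[m&(abs(P[...,2]-z)<.005)]; print(k,z,len(q),q[:,1].min().round(3),q[:,1].max().round(3))
f=dict(np.load('scene.npz')); 
f=dict(np.load('wcar.npz')); P=pts(f); ok=f['range_z']>0
for k,c in (('back',(.648,-.172)),('front',(.482,-.188))):
    m=(np.hypot(P[...,0]-c[0],P[...,1]-c[1])<.04)&ok
    q=P[m&(P[...,2]>.194)]; r=cv2.minAreaRect(q[:,:2].astype(np.float32)); print(k,len(q),np.median(q[:,2]),r, q.mean(0))
    m=(np.hypot(P[...,0]-c[0],P[...,1]-c[1])<.06)&ok
    q=P[m&(P[...,2]>.12)&(P[...,2]<.14)]; r=cv2.minAreaRect(q[:,:2].astype(np.float32)); print('  trolley',len(q),r)
f=dict(np.load('wst.npz')); P=pts(f); ok=f['range_z']>0
m=ok&(P[...,2]>.138)&(P[...,2]<.155)&(abs(P[...,0]-.53)<.09)&(abs(P[...,1]-.22)<.16)
q=P[m]; print('rail',len(q),np.median(q[:,2]))
yaw=np.radians(78.7)
for it in range(4):
    u=np.array([np.cos(yaw),np.sin(yaw)]); w=np.array([u[1],-u[0]]); s=q[:,:2]@u; t=q[:,:2]@w
    S=[];L=[];H=[];SL=[]
    for sa in np.arange(.215,.42,.01):
        k=(s>=sa)&(s<sa+.01); tt=np.sort(t[k]); tt=tt[tt<.4525+.055]
        g=np.diff(tt); i=np.argmax(g); S.append(sa+.005);L.append(tt[0]);H.append(tt[-1]);SL.append((tt[i]+tt[i+1])/2)
    pl=np.polyfit(S,L,1); ps=np.polyfit(S,SL,1)
    print('yaw',np.degrees(yaw),'slopes',pl[0],ps[0],'L',np.median(L),'H',np.median(H),'slot',np.median(SL)); yaw-=ps[0]
print('s range',np.sort(s)[[0,5,50,-50,-5,-1]])
k=abs(t-np.median(SL))<.022; print('s rail',np.sort(s[k])[[0,3,10,-10,-4,-1]])
E
```

```text
back 0.03 50 -0.22 -0.125
back 0.04 52 -0.213 -0.126
back 0.05 56 -0.218 -0.122
back 0.067 49 -0.212 -0.119
back 0.08 58 -0.217 -0.124
back 0.095 51 -0.215 -0.128
front 0.03 41 -0.208 -0.173
front 0.04 44 -0.218 -0.156
front 0.05 62 -0.225 -0.149
front 0.067 67 -0.228 -0.146
front 0.08 61 -0.227 -0.149
front 0.095 48 -0.222 -0.16
back 2102 0.39825861541945884 ((0.652063250541687, -0.1592738926410675), (0.05415099486708641, 0.022437775507569313), 87.81869506835938) [ 0.6517177  -0.14577002  0.3459891 ]
  trolley 1467 ((0.6507489085197449, -0.16809649765491486), (0.0787004604935646, 0.03464635834097862), 88.82540893554688)
front 575 0.20012400971467387 ((0.4837231934070587, -0.18254438042640686), (0.014357082545757294, 0.03093765676021576), 15.61826229095459) [ 0.48447822 -0.1802975   0.19960862]
  trolley 1821 ((0.4842621386051178, -0.18448445200920105), (0.035131968557834625, 0.07884381711483002), 15.756925582885742)
rail 11196 0.1454359377233953
yaw 78.7 slopes -0.0031288133558211666 -0.0010005142192555164 L 0.44670120470911495 H 0.49618041930039514 slot 0.47183472427482714
yaw 78.75732524210618 slopes -0.0007414618167967753 3.5089049281638505e-05 L 0.4470359111222621 H 0.49642643341101084 slot 0.4721538227570039
yaw 78.7553147876752 slopes -0.0007767006205387421 1.0181596041511675e-08 L 0.447025924018856 H 0.4964178138534221 slot 0.4721436916160715
yaw 78.75531420431273 slopes -0.0007767108455874889 2.9542148079168315e-12 L 0.44702592112087336 H 0.4964178113522439 slot 0.47214368867628975
s range [0.1857741  0.1869017  0.19237138 0.45240457 0.45317784 0.45342862]
s rail [0.20959125 0.21192004 0.21203503 0.45310732 0.45318966 0.45342862]
```

```bash
python3 - <<'E'
from h import *
f=dict(np.load('top.npz')); P=pts(f); ok=f['range_z']>0
d=np.maximum(abs(P[...,0]-.65),abs(P[...,1]+.17))
m=ok&(P[...,2]>.14)&(P[...,2]<.5)&(d<.16)
v,u=np.where(m)
q=P[m]; 
for a in np.arange(.49,.81,.02):
    print(a.round(2),' '.join('%4d'%(1000*max(q[(abs(q[:,0]-a)<.01)&(abs(q[:,1]-b)<.01)][:,2],default=0)) for b in np.arange(-.33,0,.02)))
for yaw in (-.03,np.pi-.03):
  for p in ([.65,-.17,.167],[.65,-.17,.285],[.487,.0225,.285],[.487,.0225,.17],[.51,.16,.17],[.54,.3,.17]):
    q=robot.inverse_kinematics(p,[np.pi,0,yaw-(.166 if p[1]>0 else 0)]);print(yaw,p,None if q is None else np.round(q,2))
E
```

```text
0.49    0    0    0    0    0    0  209  201    0    0    0    0    0    0    0    0    0
0.51    0    0    0    0    0    0    0    0    0    0    0    0    0    0    0    0    0
0.53    0    0    0    0    0    0    0    0    0    0    0    0    0    0    0    0    0
0.55    0    0    0    0    0    0    0    0    0    0    0    0    0    0    0    0    0
0.57    0    0    0    0    0    0    0    0    0    0    0    0    0    0    0    0    0
0.59    0    0    0    0    0    0    0    0    0    0    0    0    0    0    0    0    0
0.61    0    0    0    0    0    0    0    0    0    0    0    0    0    0    0    0    0
0.63    0    0    0    0    0    0    0    0    0    0    0    0    0    0    0    0    0
0.65    0    0    0    0    0    0    0  205  204  203    0    0    0    0    0    0    0
0.67    0    0    0    0    0    0    0    0    0    0    0    0    0    0    0    0    0
0.69    0  177  164    0    0    0    0    0    0    0    0    0    0    0    0    0    0
0.71  171  179  179    0    0    0    0    0    0    0    0    0    0    0    0    0    0
0.73    0    0    0 
[... 655 characters left out ...]
87, 0.0225, 0.17] [-0.64  0.28  0.61  2.07 -0.21  0.85 -0.11]
-0.03 [0.51, 0.16, 0.17] [-0.84  0.35  0.57  1.97 -0.25  0.89 -0.33]
-0.03 [0.54, 0.3, 0.17] [-0.96  0.48  0.52  1.78 -0.29  0.96 -0.51]
3.1115926535897933 [0.65, -0.17, 0.167] [-0.48  0.79  1.11  1.66 -0.75  1.18 -2.35]
3.1115926535897933 [0.65, -0.17, 0.285] [-0.48  0.64  1.11  1.53 -0.59  1.33 -2.48]
3.1115926535897933 [0.487, 0.0225, 0.285] [ 0.84  0.31 -1.17  1.86  0.31  1.17  2.52]
3.1115926535897933 [0.487, 0.0225, 0.17] [ 0.78  0.5  -1.17  2.    0.55  1.    2.28]
3.1115926535897933 [0.51, 0.16, 0.17] [-0.4   0.32  0.02  1.95 -0.01  0.88  2.57]
3.1115926535897933 [0.54, 0.3, 0.17] [-0.55  0.44 -0.03  1.75  0.02  0.95  2.35]
```

Candidates: the front grey carrier at scene (317,270) has a disc profile (narrow at its bottom). The back grey carrier at (350,255) has straight panel sides from z = 0.03 to 0.095. The pink (394,262) and purple (441,300) carriers are decoys. I choose the back one; the crops and profiles confirm it.

```bash
python3 - <<'E'
from h import *
O=[np.pi,0,-.026]
robot.goto([.650,-.170,.285],O)
f=get('wrist'); save('w3',f['image'])
print(robot.move_straight([.650,-.170,.168],vel=.12,contact_N=8)); s=robot.sense(); print(s['tcp_pos'],s['wrist_force'])
robot.grip(0.0,60); s=robot.sense(); print(s['t'],s['opening'],s['tcp_pos'],s['wrist_force'])
f=get('wrist'); save('w4',f['image'])
E
```

```text
False
[ 0.65058197 -0.17030882  0.16899071] [ 0.40435697  0.33206533 -0.76433971]
5.8167 0.1591974342884794 [ 0.65016596 -0.16998937  0.16801278] [0.93840111 0.39032098 0.30800516]
```

View pics/w4.png

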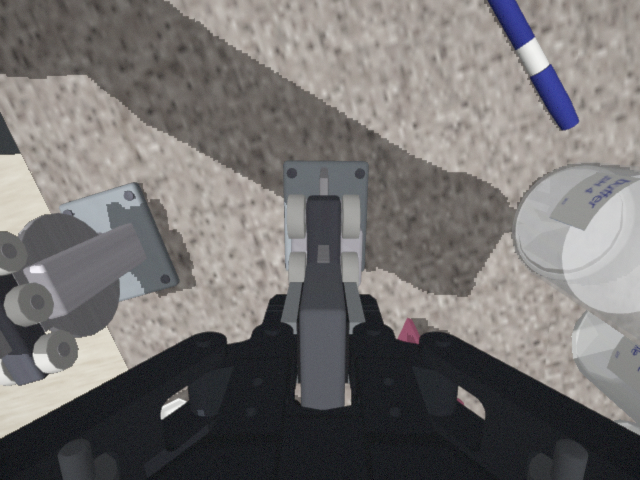

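```bash
cat >> h.py <<'E'
def trolley(f, c, yaw):  # c tcp, find trolley front-end & lateral, in tool frame (u along rail dir, w lateral)
    P=pts(f); ok=f['range_z']>0
    u=np.array([-np.sin(yaw),np.cos(yaw)]); w=np.array([np.cos(yaw),np.sin(yaw)])
    D=P[...,:2]-np.array(c[:2]); s=D@u; t=D@w; h=P[...,2]-c[2]
    return s,t,h,ok
E
python3 - <<'E'
from h import *
c=robot.sense()['tcp_pos']; yaw=-.026
robot.move_straight([c[0],c[1],.275],vel=.12)
s_=robot.sense(); c=s_['tcp_pos']; print(s_['t'],c,s_['tcp_rot'],s_['opening'],s_['wrist_force'])
f=get('wrist'); save('w5',f['image'])
s,t,h,ok=trolley(f,c,yaw)
m=ok&(s>.0)&(s<.06)&(abs(t)<.03)&(h<-.02)&(h>-.075)
print(m.sum(),'s max',np.sort(s[m])[-20::5],'t',np.percentile(t[m],[1,50,99]))
for a in np.arange(.01,.05,.005):
    k=m&(s>=a)&(s<a+.005)
    if k.any(): print(a.round(3),k.sum(),np.percentile(t[k],[1,50,99]).round(4),np.percentile(h[k],[1,50,99]).round(4))
E
```

```text
6.9083 [ 0.64964999 -0.1696807   0.27391117] [-3.14113334e+00  1.98309365e-03 -2.59153420e-02] 0.1597277500645295 [-0.34482498 -0.46507561 -2.77537537]
5037 s max [0.04504476 0.04551353 0.04583603 0.04599972] t [-0.01730477 -0.00079037  0.01587702]
0.01 470 [-0.0172 -0.0036  0.0157] [-0.047  -0.0404 -0.0354]
0.015 373 [-0.0084 -0.0008  0.0073] [-0.0388 -0.0362 -0.0208]
0.02 600 [-0.0171 -0.0003  0.0157] [-0.0474 -0.037  -0.0353]
0.025 727 [-0.0174 -0.0008  0.0158] [-0.0438 -0.0364 -0.0346]
0.03 809 [-0.0173 -0.0003  0.0162] [-0.0447 -0.0363 -0.0345]
0.035 916 [-0.0173 -0.0008  0.0158] [-0.0731 -0.0377 -0.0352]
0.04 340 [-0.0169 -0.0008  0.0154] [-0.0735 -0.0455 -0.0375]
0.045 21 [-0.0029 -0.0008  0.0013] [-0.0746 -0.0723 -0.0713]
```

View pics/w5.png

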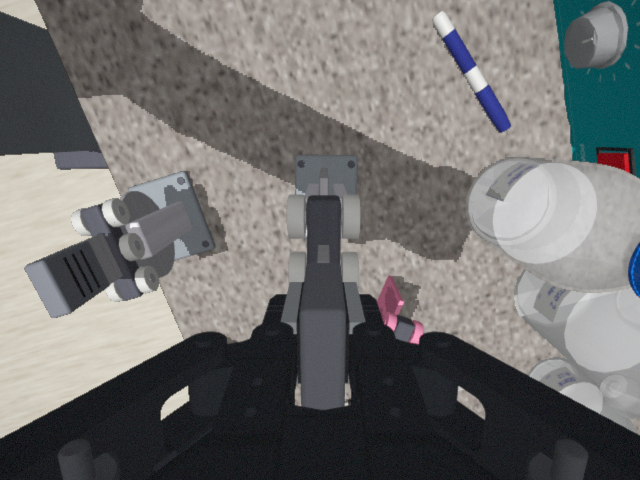

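```bash
cat >> h.py <<'E'
YAW=np.radians(78.755)-np.pi/2
U=np.array([-np.sin(YAW),np.cos(YAW)]); W=np.array([np.cos(YAW),np.sin(YAW)])
M=.212; T=.474
def XY(s,t=T): return list(U*s+W*t)
O=[np.pi,0,YAW]
E
python3 - <<'E'
from h import *
robot.move_straight(XY(M-.105)+[.280],vel=.2,attitude=O)
s=robot.sense(); c=s['tcp_pos']; print(s['t'],c,s['tcp_rot'],s['opening'])
robot.move_straight(XY(M-.105)+[.171],vel=.12)
for n in('wrist','scene','top'):
    f=get(n); save(n+'6',f['image'])
s=robot.sense(); c=s['tcp_pos']; print(s['t'],c,s['tcp_rot'],s['wrist_force'],c[:2]@U-M,c[:2]@W)
f=dict(np.load('top.npz'));P=pts(f);ok=f['range_z']>0
S=P[...,:2]@U-M; Tt=P[...,:2]@W
for nm,a,b,z0,z1 in (('rail',0.02,.2,.138,.155),):
    m=ok&(S>a)&(S<b)&(abs(Tt-T)<.03)&(P[...,2]>z0)&(P[...,2]<z1); print('rail top',Tt[m].min(),Tt[m].max())
m=ok&(S>-.14)&(S<-.05)&(abs(Tt-T)<.03)&(P[...,2]>.115)&(P[...,2]<.142); print('trolley',m.sum(),Tt[m].min(),Tt[m].max(),S[m].min(),S[m].max())
E
```

```text
8.3333 [0.48610586 0.01178615 0.28010485] [ 3.14135275e+00 -6.15422778e-04 -1.97378337e-01] 0.15570589036793905
9.5417 [0.48629231 0.01257984 0.17172333] [-3.14074879e+00 -1.44513893e-03 -1.96156600e-01] [ 0.10711071  0.16449473 -2.94287705] -0.10483236549520976 0.4745034933715689
rail top 0.44742281146654433 0.5034710435472461
trolley 47 0.4574955958026401 0.4907501731682776 -0.13994042056907718 -0.12700836531144521
```

View pics/wrist6.png

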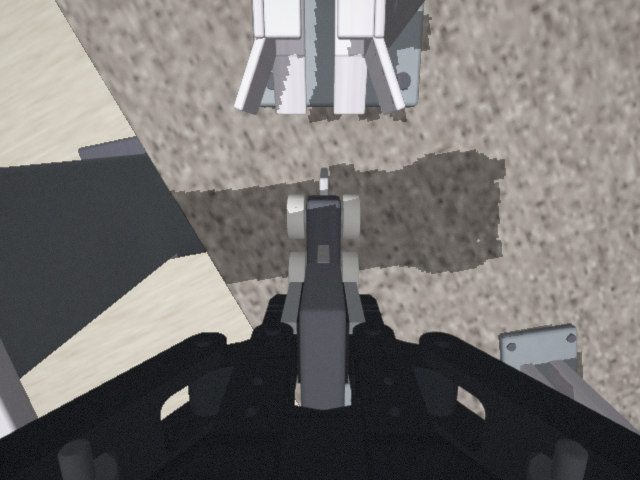

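```bash
python3 - <<'E'
from h import *
f=dict(np.load('scene.npz'));save('sc6',cv2.resize(f['image'][170:270,210:330],None,fx=6,fy=6,interpolation=2))
E
```

```text
(no output)
```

View pics/sc6.png

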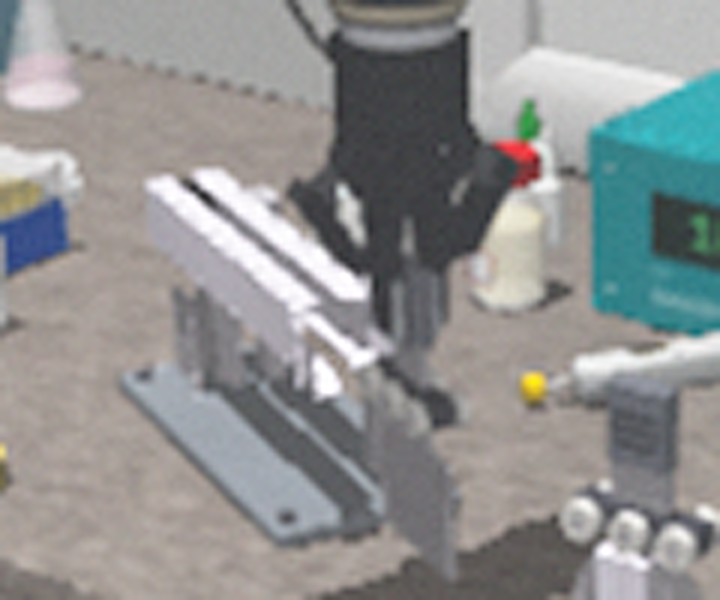

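```bash
python3 - <<'E'
from h import *
f=dict(np.load('wrist.npz'));P=pts(f);ok=f['range_z']>0
S=P[...,:2]@U-M; Tt=P[...,:2]@W; z=P[...,2]
m=ok&(S>.001)&(S<.05)&(abs(Tt-T)<.04)&(z>.138)&(z<.155)
for a in np.arange(-.03,.03,.005):
    k=ok&(S>=a)&(S<a+.005)&(abs(Tt-T)<.045)&(z>.10)&(z<.155); tt=np.sort(Tt[k]); 
    if len(tt)>10:
        g=np.diff(tt);i=g.argmax(); print(a.round(3),len(tt),'edges',tt[0].round(4),tt[-1].round(4),'mid',(tt[0]+tt[-1]).round(4)/2,'gap',tt[i].round(4),tt[i+1].round(4),'z',np.percentile(z[k],[5,95]).round(3))
for a in np.arange(-.1,-.05,.005):
    k=ok&(S>=a)&(S<a+.005)&(abs(Tt-T)<.025)&(z>.1)&(z<.145)
    if k.sum()>10: print('tr',a.round(3),Tt[k].min().round(4),Tt[k].max().round(4),((Tt[k].min()+Tt[k].max())/2).round(4),np.percentile(z[k],95).round(4))
E
```

```text
-0.03 346 edges 0.4376 0.5073 mid 0.47245 gap 0.4652 0.4796 z [0.1   0.144]
-0.025 1314 edges 0.4377 0.5069 mid 0.47225 gap 0.4653 0.4795 z [0.101 0.144]
-0.02 1355 edges 0.4399 0.5047 mid 0.47235 gap 0.4653 0.4794 z [0.103 0.144]
-0.015 1391 edges 0.4415 0.503 mid 0.47225 gap 0.4651 0.4794 z [0.105 0.144]
-0.01 1479 edges 0.4433 0.5008 mid 0.472 gap 0.4653 0.4793 z [0.106 0.144]
-0.005 1758 edges 0.4456 0.499 mid 0.4723 gap 0.4653 0.4793 z [0.108 0.145]
0.0 2193 edges 0.4474 0.4974 mid 0.47245 gap 0.4653 0.4793 z [0.11  0.147]
0.005 1684 edges 0.4474 0.4971 mid 0.47225 gap 0.4653 0.4793 z [0.11  0.147]
0.01 623 edges 0.4475 0.4974 mid 0.47245 gap 0.4653 0.4795 z [0.11  0.147]
0.015 76 edges 0.4638 0.4804 mid 0.4721 gap 0.4653 0.4795 z [0.109 0.111]
0.02 277 edges 0.4639 0.5189 mid 0.4914 gap 0.4804 0.5071 z [0.101 0.111]
tr -0.1 0.4569 0.4909 0.4739 0.1355
tr -0.095 0.457 0.4908 0.4739 0.1359
tr -0.09 0.4662 0.4819 0.4741 0.1425
tr -0.085 0.457 0.491 0.474 0.1361
tr -0.08 0.4571 0.4908 0.4739 0.1365
tr -0.075 0.4572 0.491 0.4741 0.1367
tr -0.07 0.4571 0.4908 0.474 0.1359
tr -0.065 0.4572 0.4905 0.4739 0.1315
```

```bash
sed -i 's/T=.474/T=.4723/' h.py; python3 - <<'E'
from h import *
robot.move_straight(XY(M-.095)+[.171],vel=.05)
z=.171
for a in (-.03,.01,.035,.056):
    r=robot.move_straight(XY(M+a)+[z],vel=.06,contact_N=12); s=robot.sense(); c=s['tcp_pos']
    print(a,r,s['t'],(c[:2]@U-M).round(4),(c[:2]@W).round(4),c[2].round(4),np.round([s['wrist_force'][:2]@U,s['wrist_force'][:2]@W,s['wrist_force'][2]],2),s['opening'])
    if r: break
f=get('wrist'); save('w7',f['image']); f=get('scene'); save('sc7',cv2.resize(f['image'][170:270,210:330],None,fx=6,fy=6,interpolation=2))
E
```

```text
-0.03 False 11.125 -0.0306 0.4723 0.171 [-0.09  0.32 -1.28] 0.15436900732450073
0.01 False 11.9417 0.0096 0.4723 0.1709 [ 0.4   0.62 -2.46] 0.1552995834850752
0.035 False 12.5083 0.0351 0.4722 0.1709 [ 0.15 -0.28 -3.03] 0.1570807688791482
0.056 False 13.0083 0.0563 0.4722 0.1709 [-0.56 -0.13 -2.26] 0.1551227493628161
```

View pics/w7.png

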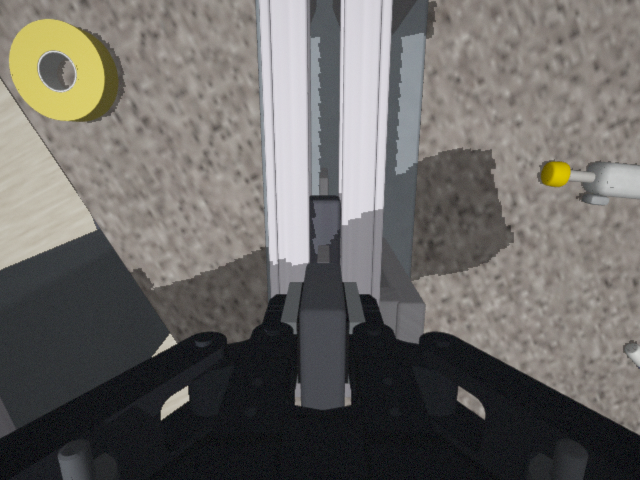

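View pics/sc7.png

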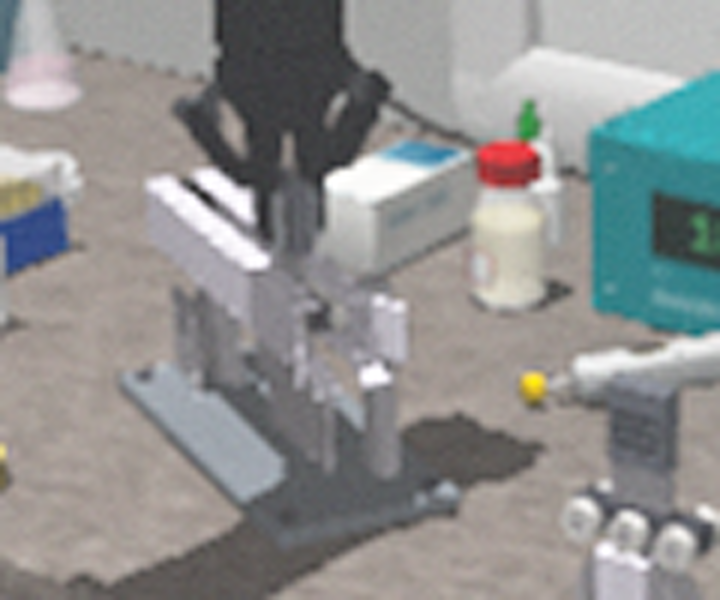

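```bash
python3 - <<'E'
from h import *
r=robot.move_straight(XY(M+.056)+[.1675],vel=.03,contact_N=4); s=robot.sense(); print(r,s['tcp_pos'],s['wrist_force'])
robot.grip(0.7); s=robot.sense(); print(s['t'],s['opening'],s['wrist_force'])
robot.move_straight(XY(M+.056)+[.235],vel=.12)
f=get('wrist'); save('w8',f['image'])
P=pts(f);ok=f['range_z']>0;S=P[...,:2]@U-M; Tt=P[...,:2]@W; z=P[...,2]
m=ok&(abs(Tt-T)<.015)&(z>.18)&(z<.21)&(S>.02)&(S<.1); print('grip',m.sum(),S[m].min(),S[m].max(),Tt[m].min(),Tt[m].max(),np.percentile(z[m],95))
m=ok&(abs(Tt-T)<.006)&(z>.12)&(z<.145)&(S>.06)&(S<.2); print('trolley front',np.sort(S[m])[-5:],np.median(z[m]))
robot.grip(0.0)
robot.move_straight(XY(M-.002)+[.235],vel=.12)
print(robot.move_straight(XY(M-.002)+[.1645],vel=.12,contact_N=8)); s=robot.sense(); print(s['t'],s['tcp_pos'],s['opening'],s['wrist_force'])
f=get('scene'); save('sc8',cv2.resize(f['image'][170:270,210:330],None,fx=6,fy=6,interpolation=2))
f=get('wrist'); save('w9',f['image'])
E
```

```text
True [0.51612895 0.17059334 0.16798627] [-1.23652311 -0.26628595  4.30718078]
13.825 0.6995210136348543 [ 0.01348756  0.90342938 -0.02264092]
grip 2310 0.03892859602202289 0.07542868879038331 0.46473930136872543 0.4794388190338286 0.20135734781352657
trolley front [0.09606889 0.09607007 0.09607052 0.09607584 0.09607675] 0.13149851105648933
False
16.55 [0.50473211 0.11408671 0.16489636] -0.002408797900630558 [-0.74745893 -0.54659019  0.57649801]
```

View pics/w8.png

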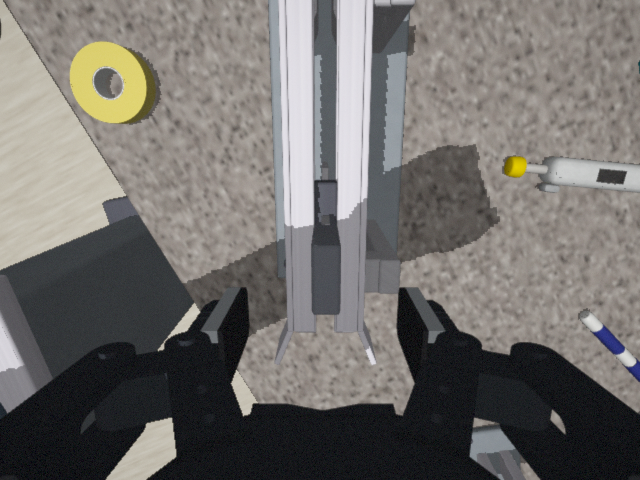

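View pics/sc8.png

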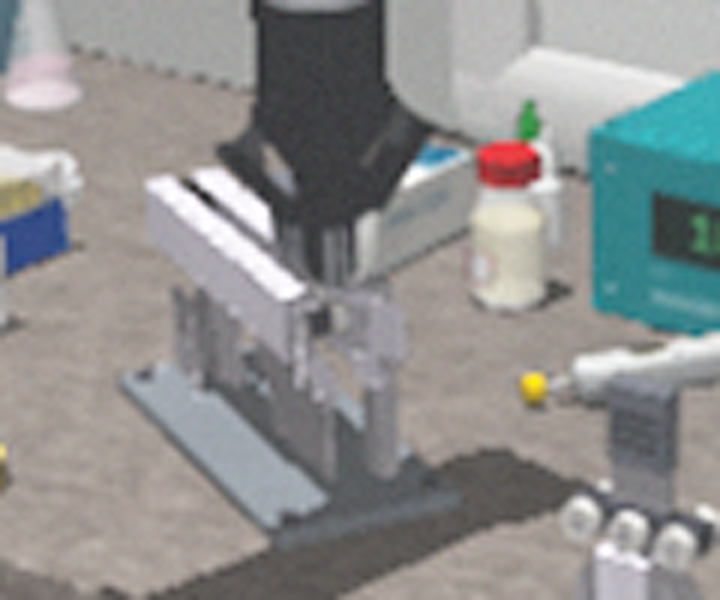

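View pics/w9.png

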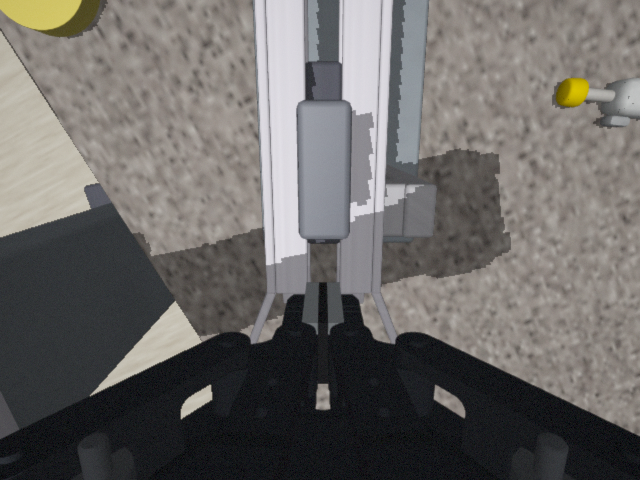

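```bash
python3 - <<'E'
from h import *
def st(r):
    s=robot.sense(); c=s['tcp_pos']; F=s['wrist_force']
    print(r,round(s['t'],2),(c[:2]@U-M).round(4),(c[:2]@W).round(4),c[2].round(4),np.round([F[:2]@U,F[:2]@W,F[2]],2))
for a,v,n in ((.06,.06,12),(.12,.06,12),(.145,.05,12),(.185,.025,10)):
    r=robot.move_straight(XY(M+a)+[.1645],vel=v,contact_N=n); st(r)
    if r: break
f=get('scene'); save('sc10',cv2.resize(f['image'][170:270,210:330],None,fx=6,fy=6,interpolation=2))
f=get('wrist'); save('w10',f['image'])
E
```

```text
False 17.83 0.0601 0.4721 0.1643 [-0.89  0.5  -0.5 ]
False 18.98 0.12 0.4722 0.1644 [-0.36 -1.26  0.15]
False 19.63 0.1454 0.4721 0.1643 [-1.03 -0.6  -0.61]
True 20.59 0.1663 0.4724 0.1642 [-2.34  0.04  0.78]
```

View pics/w10.png

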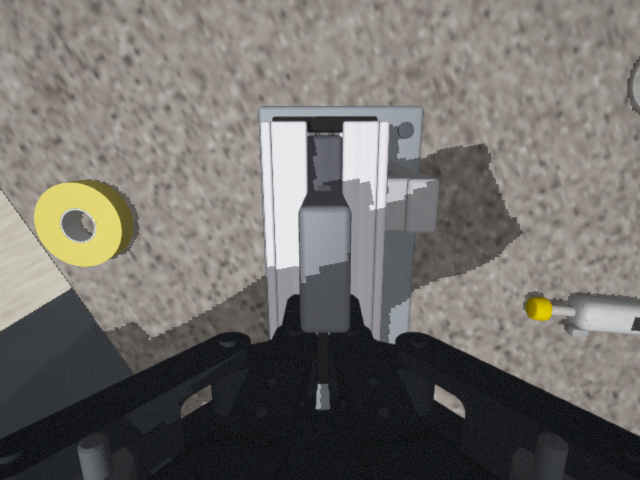

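View pics/sc10.png

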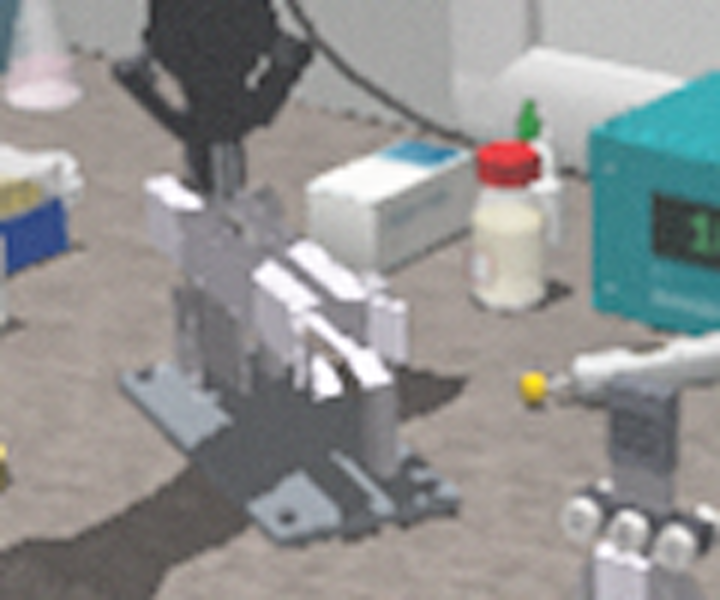

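```bash
python3 - <<'E'
from h import *
def st(r):
    s=robot.sense(); c=s['tcp_pos']; F=s['wrist_force']
    print(r,round(s['t'],2),(c[:2]@U-M).round(4),(c[:2]@W).round(4),c[2].round(4),np.round([F[:2]@U,F[:2]@W,F[2]],2))
def meas():
    f=get('wrist');P=pts(f);ok=f['range_z']>0;S=P[...,:2]@U-M; Tt=P[...,:2]@W; z=P[...,2]
    m=ok&(abs(Tt-T)<.004)&(S>.19)&(S<.26)
    for a in np.arange(.205,.256,.003):
        k=m&(S>=a)&(S<a+.003)
        if k.any(): print('  ',a.round(3),k.sum(),np.percentile(z[k],[5,50,95]).round(4),f['image'][k].mean(0).round(0))
    return f
meas()
r=robot.move_straight(XY(M+.185)+[.1645],vel=.025,contact_N=15); st(r)
robot.sleep(.3); st('')
f=meas(); save('w11',cv2.resize(f['image'][90:220,240:410],None,fx=4,fy=4,interpolation=2))
E
```

```text
0.205 343 [0.201  0.2019 0.203 ] [150. 153. 162.]
   0.208 349 [0.2007 0.2018 0.2028] [152. 154. 163.]
   0.211 464 [0.1322 0.2013 0.2025] [136. 138. 146.]
   0.214 886 [0.132  0.192  0.2018] [87. 89. 95.]
   0.217 131 [0.1314 0.1322 0.1334] [ 98. 100. 109.]
   0.22 132 [0.1313 0.1322 0.1331] [ 99. 100. 110.]
   0.223 134 [0.1308 0.132  0.133 ] [ 99. 100. 110.]
   0.226 148 [0.1307 0.1318 0.1328] [ 98.  99. 109.]
   0.229 134 [0.1307 0.1316 0.1328] [ 99. 101. 111.]
   0.232 116 [0.0949 0.1308 0.1323] [88. 88. 96.]
   0.235 151 [0.0952 0.1403 0.1416] [46. 46. 47.]
   0.238 159 [0.1393 0.1405 0.1416] [44. 44. 45.]
   0.241 20 [0.1394 0.1401 0.141 ] [79. 83. 86.]
   0.247 43 [0.0115 0.0124 0.0137] [162. 169. 176.]
   0.25 44 [0.0114 0.0124 0.0134] [159. 167. 173.]
   0.253 34 [0.0001 0.0107 0.0124] [135. 137. 138.]
   0.256 53 [-0.0004  0.0006  0.0018] [154. 148. 142.]
True 21.18 0.1666 0.4727 0.164 [-1.96 -0.42  0.83]
 21.48 0.1663 0.4726 0.1637 [-1.77  0.49  1.1 ]
   0.205 341 [0.2013 0.2023 0.2032] [151. 154. 163.]
   0.208 359 [0.201  0.2021 0.2031] [151. 154. 163.]
   0.211 449 [0.1324 0.2017 0.2028] [137. 140. 148.]
   0.214 880 [0.1323 0.1918 0.2023] [ 99. 101. 108.]
   0.217 243 [0.1315 0.1333 0.2007] [83. 84. 92.]
   0.22 127 [0.1312 0.1322 0.1335] [ 99. 101. 111.]
   0.223 131 [0.131  0.1321 0.133 ] [ 99. 100. 111.]
   0.226 134 [0.1309 0.1318 0.1329] [ 98.  99. 110.]
   0.229 150 [0.1304 0.1317 0.1328] [100. 101. 111.]
   0.232 118 [0.0949 0.1307 0.1321] [88. 88. 96.]
   0.235 150 [0.0955 0.1404 0.1415] [48. 47. 49.]
   0.238 163 [0.1395 0.1405 0.1416] [44. 44. 45.]
   0.241 20 [0.1388 0.1398 0.1406] [90. 94. 99.]
   0.244 12 [0.0114 0.0127 0.0138] [158. 166. 172.]
   0.247 56 [0.0115 0.0125 0.0135] [164. 172. 178.]
   0.25 45 [0.0111 0.0124 0.0134] [159. 167. 172.]
   0.253 33 [0.0004 0.0105 0.012 ] [138. 139. 140.]
   0.256 53 [-0.0003  0.0006  0.0018] [156. 149. 143.]
```

View pics/w11.png

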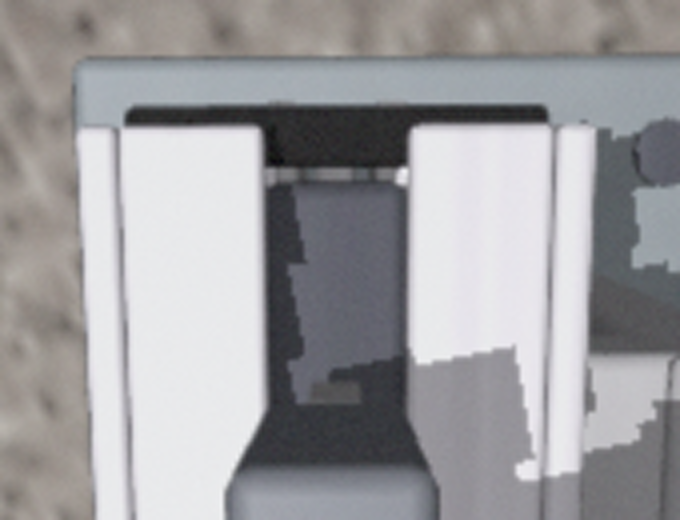

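```bash
python3 - <<'E'
from h import *
f=dict(np.load('wrist.npz'));P=pts(f);S=P[...,:2]@U-M; Tt=P[...,:2]@W
for col in (318,325,332):
    for r in range(116,142,1): print(col,r,S[r,col].round(4),P[r,col,2].round(4),f['image'][r,col])
# trolley-rear: front grip face & slope of trolley/grip tops
m=(abs(Tt-T)<.005)&(P[...,2]>.125)&(P[...,2]<.135)&(S>.218)&(S<.231);print(np.polyfit(S[m],P[...,2][m],1))
m=(abs(Tt-T)<.005)&(P[...,2]>.197)&(P[...,2]<.207)&(S>.18)&(S<.211);print(np.polyfit(S[m],P[...,2][m],1),m.sum())
E
```

```text
318 116 0.2413 0.1406 [87 93 95]
318 117 0.2409 0.1397 [42 46 46]
318 118 0.2405 0.1397 [44 45 45]
318 119 0.2402 0.1399 [40 42 42]
318 120 0.2398 0.14 [49 47 46]
318 121 0.2394 0.1407 [47 48 50]
318 122 0.239 0.1406 [38 38 41]
318 123 0.2387 0.1395 [45 44 46]
318 124 0.2383 0.1406 [46 47 46]
318 125 0.2379 0.1404 [39 37 43]
318 126 0.2375 0.1413 [45 46 46]
318 127 0.2371 0.1408 [48 46 48]
318 128 0.2367 0.1396 [43 44 45]
318 129 0.2364 0.1405 [47 46 47]
318 130 0.236 0.1405 [38 38 38]
318 131 0.2356 0.1398 [40 43 43]
318 132 0.2349 0.0144 [87 90 95]
318 133 0.2342 0.0126 [ 95 100 103]
318 134 0.2335 0.0124 [ 94  98 102]
318 135 0.234 0.1312 [63 67 73]
318 136 0.2336 0.1306 [71 72 80]
318 137 0.2332 0.1312 [82 82 90]
318 138 0.2328 0.1317 [ 89  93 101]
318 139 0.2324 0.132 [ 97  99 109]
318 140 0.232 0.1317 [104 105 115]
318 141 0.2315 0.1312 [105 103 115]
325 116 0.2413 0.14 [ 93  98 102]
325 117 0.2409 0.1403 [47 46 50]
325 118 0.2405 0.141 [45 45 50]
325 119 0.2401 0.1421 [47 51 48]
325 120 0.2397 0.1404 [48 48 48]
325 121 0.2394 0.1394 [48 45 47]
325 122 0.239 0.1402 [43 43 41]
3
[... 860 characters left out ...]
45 45]
332 123 0.2386 0.1405 [43 44 40]
332 124 0.2383 0.1391 [44 43 47]
332 125 0.2379 0.1397 [43 41 44]
332 126 0.2375 0.141 [48 48 49]
332 127 0.2371 0.1396 [43 43 41]
332 128 0.2367 0.1409 [49 46 45]
332 129 0.2363 0.1399 [45 44 46]
332 130 0.236 0.1403 [34 36 37]
332 131 0.2356 0.1393 [39 40 37]
332 132 0.2349 0.0282 [66 68 71]
332 133 0.2342 0.0299 [69 73 72]
332 134 0.2336 0.0304 [72 73 75]
332 135 0.2339 0.1298 [61 64 69]
332 136 0.2335 0.1315 [77 78 86]
332 137 0.2331 0.1307 [83 85 92]
332 138 0.2328 0.1331 [ 89  90 100]
332 139 0.2323 0.1315 [ 96  98 107]
332 140 0.2319 0.1304 [ 98  98 109]
332 141 0.2315 0.1321 [101 103 110]
[-0.04846392  0.14292576]
[-0.05670868  0.21401823] 3910
```

```bash
cat >> h.py <<'E'
def gapm():
    f=get('wrist');P=pts(f);S=P[...,:2]@U-M; Tt=P[...,:2]@W;z=P[...,2]
    a=(abs(Tt-T)<.005)&(z>.125)&(z<.135)&(S>.218)&(S<.245)
    b=(abs(Tt-T)<.005)&(z>.137)&(z<.143)&(S>.225)&(S<.245)
    g=(abs(Tt-T)<.015)&(z>.195)&(z<.207)&(S>.15)&(S<.23)
    print('front',np.sort(S[a])[-8].round(4),'stop',np.sort(S[b])[8].round(4),'tilt',np.polyfit(S[a],z[a],1)[0].round(3),np.polyfit(S[g],z[g],1)[0].round(3),'grip',np.percentile(S[g],[.5,99.5]).round(4),np.percentile(Tt[g],[.5,99.5]).round(4))
    return f
def st(r):
    s=robot.sense(); c=s['tcp_pos']; F=s['wrist_force']
    print(r,round(s['t'],2),(c[:2]@U-M).round(4),(c[:2]@W).round(4),c[2].round(4),np.round([F[:2]@U,F[:2]@W,F[2]],2))
E
python3 - <<'E'
from h import *
gapm()
robot.move_straight(XY(M+.14)+[.1645],vel=.08); st('')
f=gapm(); save('w12',f['image'])
f=get('scene'); save('sc12',cv2.resize(f['image'][170:270,210:330],None,fx=6,fy=6,interpolation=2))
E
```

```text
front 0.2339 stop 0.2356 tilt -0.09 -0.007 grip [0.1592 0.2172] [0.4582 0.4854]
 22.05 0.1397 0.4724 0.1648 [ 0.28 -0.84 -0.08]
front 0.2356 stop 0.2353 tilt -0.074 -0.027 grip [0.1521 0.2114] [0.4582 0.4852]
```

View pics/w12.png

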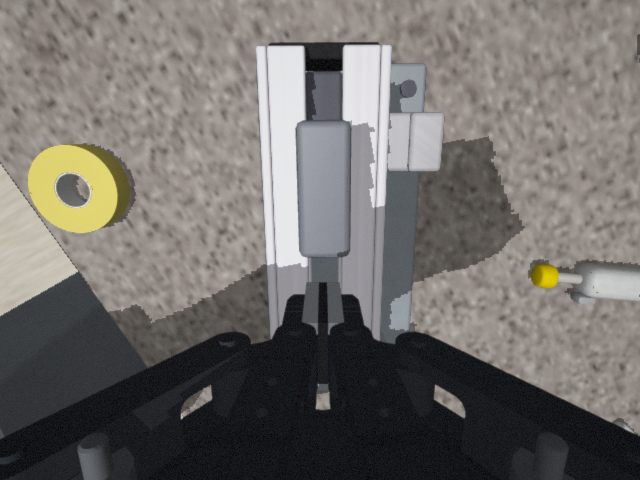

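View pics/sc12.png

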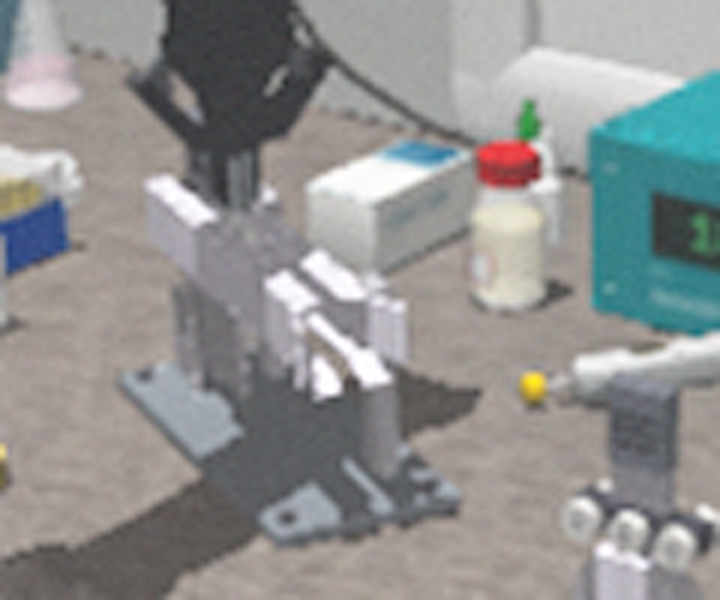

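```bash
python3 - <<'E'
from h import *
robot.move_straight(XY(M+.14)+[.235],vel=.15)
robot.move_straight(XY(M+.18)+[.26],vel=.15); st('')
f=get('wrist'); save('w13',f['image']); save('w13c',cv2.resize(f['image'][140:340,220:420],None,fx=3,fy=3,interpolation=2))
P=pts(f);S=P[...,:2]@U-M; Tt=P[...,:2]@W;z=P[...,2]
for col in (318,326):
  o=[(r,S[r,col].round(4),z[r,col].round(4),int(f['image'][r,col].mean())) for r in range(100,330) if .16<S[r,col]<.25]
  for x in o[::2]: print(col,*x)
E
```

```text
23.23 0.1794 0.4719 0.2588 [-0.48  1.02  0.22]
318 129 0.2499 0.0116 178
318 131 0.248 0.013 177
318 133 0.2462 0.0125 177
318 135 0.2446 0.0349 117
318 137 0.2434 0.0692 163
318 139 0.2419 0.0713 162
318 141 0.2415 0.1165 68
318 143 0.241 0.1415 41
318 145 0.2397 0.1395 45
318 147 0.2384 0.1408 47
318 149 0.2372 0.141 46
318 151 0.2359 0.1401 49
318 153 0.2306 0.07 105
318 155 0.2327 0.1301 47
318 157 0.2315 0.1313 62
318 159 0.2301 0.1315 54
318 161 0.2288 0.1315 53
318 163 0.2275 0.1314 52
318 165 0.2262 0.1318 65
318 167 0.2249 0.1322 101
318 169 0.2235 0.1316 65
318 171 0.2221 0.1318 67
318 173 0.2208 0.1316 57
318 175 0.2195 0.1327 56
318 177 0.2181 0.1324 61
318 179 0.2167 0.1318 58
318 181 0.2152 0.1307 97
318 183 0.2139 0.1315 67
318 185 0.2125 0.1311 66
318 187 0.2113 0.1321 60
318 189 0.2096 0.1305 59
318 191 0.2083 0.1309 55
318 193 0.2121 0.1625 62
318 195 0.2118 0.1685 60
318 197 0.2119 0.1756 59
318 199 0.2119 0.1823 64
318 201 0.212 0.1889 61
318 203 0.2119 0.1941 62
318 205 0.2116 0.1985 75
318 207 0.211 0.2007 134
318 209 0.2098 0.1999 160
318 211 0.2091 0.2016 165

[... 3004 characters left out ...]
 84
326 263 0.1808 0.2016 87
326 265 0.1793 0.2005 83
326 267 0.1784 0.2011 83
326 269 0.1767 0.1998 77
326 283 0.1911 0.2531 33
326 285 0.1914 0.2558 31
326 287 0.1916 0.258 26
326 289 0.1915 0.2598 35
326 291 0.1912 0.2609 32
326 293 0.1913 0.2629 34
326 295 0.1913 0.2646 31
326 297 0.1915 0.2667 30
326 299 0.1916 0.2686 33
326 301 0.1914 0.2697 24
326 303 0.1915 0.2715 25
326 305 0.1918 0.2738 25
326 307 0.1913 0.2742 24
326 309 0.1914 0.2758 19
326 311 0.192 0.2785 31
326 313 0.1917 0.2794 28
326 315 0.1921 0.2814 21
326 317 0.1914 0.2814 18
326 319 0.1918 0.2837 12
326 321 0.1918 0.2849 23
326 323 0.1917 0.286 31
326 325 0.1909 0.2857 31
326 327 0.1896 0.2847 26
326 329 0.1898 0.2863 32
```

View pics/w13.png

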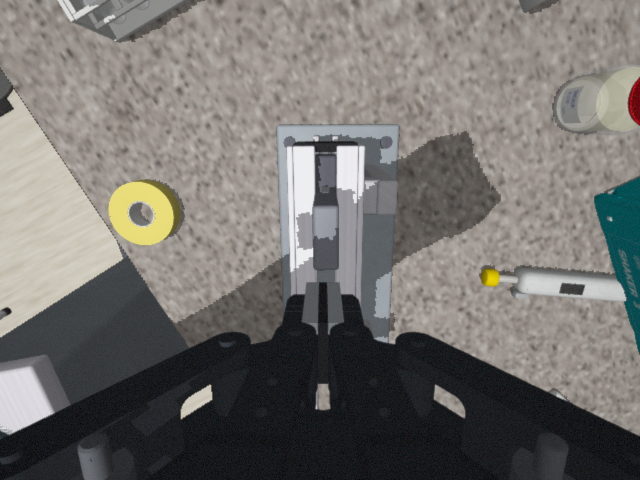

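View pics/w13c.png

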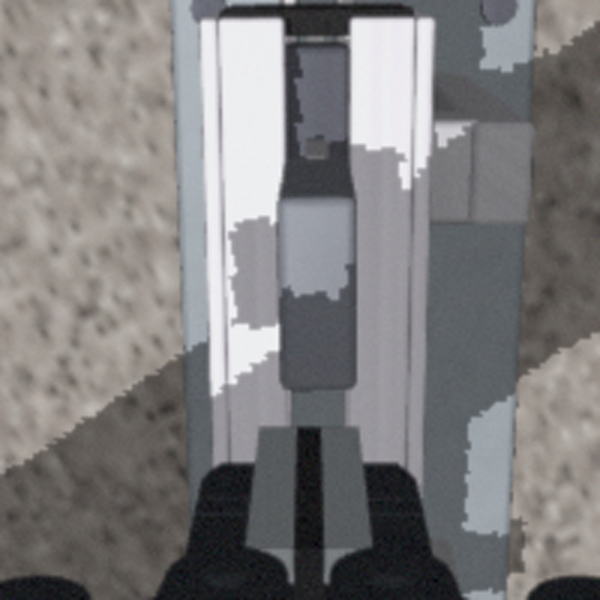

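```bash
python3 - <<'E'
from h import *
robot.move_straight(XY(M+.14)+[.235],vel=.15)
robot.move_straight(XY(M+.14)+[.162],vel=.12,contact_N=8); st('')
for n,g in ((10,.18),(25,.18)):
    r=robot.move_straight(XY(M+g)+[.162],vel=.03,contact_N=n); st(r); f=gapm()
save('w14',f['image'])
E
```

```text
24.51 0.1405 0.4728 0.1626 [0.47 0.1  0.4 ]
True 25.45 0.1665 0.4722 0.1612 [-2.52  0.88  0.71]
front 0.234 stop 0.2356 tilt -0.093 0.023 grip [0.1597 0.2178] [0.458  0.4855]
True 25.9 0.1662 0.4722 0.1607 [-0.93  0.49  1.27]
front 0.234 stop 0.2357 tilt -0.096 0.026 grip [0.1603 0.2181] [0.4579 0.4858]
```

View pics/w14.png

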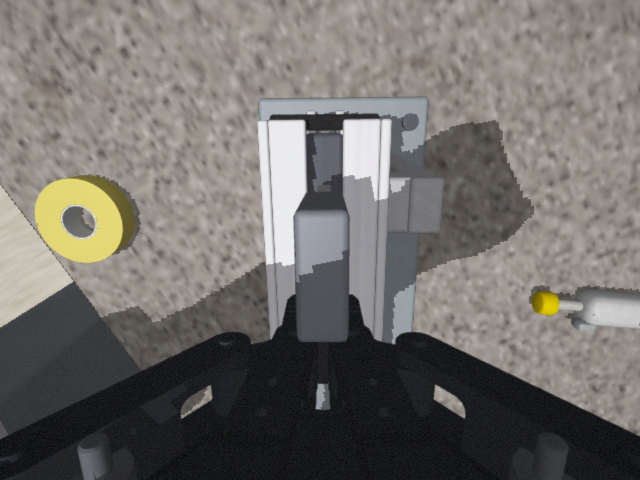

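```bash
python3 - <<'E'
from h import *
robot.move_straight(XY(M+.158)+[.1595],vel=.05); st('')
for n in (3.5,5,7):
    r=robot.move_straight(XY(M+.175)+[.1595],vel=.012,contact_N=n); st(r); f=gapm()
    if n<7: robot.move_straight(XY(M+.158)+[.1595],vel=.05); gapm()
E
```

```text
26.27 0.1579 0.4722 0.1594 [-0.4  -0.94  0.07]
True 27.08 0.1654 0.4722 0.159 [-1.22  0.62  0.55]
front 0.234 stop 0.2357 tilt -0.093 0.034 grip [0.1599 0.2177] [0.458  0.4858]
front 0.2354 stop 0.2355 tilt -0.007 0.011 grip [0.1523 0.2117] [0.4581 0.4861]
True 28.3 0.1653 0.4722 0.159 [-1.81 -0.44  0.47]
front 0.2338 stop 0.2355 tilt -0.096 0.034 grip [0.1599 0.2177] [0.458  0.4859]
front 0.2354 stop 0.2355 tilt -0.035 0.011 grip [0.1523 0.2117] [0.4581 0.4862]
True 29.55 0.1652 0.4722 0.159 [-2.02  0.98  1.68]
front 0.2339 stop 0.2356 tilt -0.094 0.034 grip [0.1601 0.2177] [0.4581 0.4861]
```

```bash
python3 - <<'E'
from h import *
robot.move_straight(XY(M+.150)+[.162],vel=.08)
robot.move_straight(XY(M+.150)+[.235],vel=.15)
robot.grip(.6)
robot.move_straight(XY(M+.190)+[.235],vel=.12)
print(robot.move_straight(XY(M+.190)+[.168],vel=.1,contact_N=6)); st('')
robot.grip(0.0,25); print(robot.sense()['opening']); st('')
r=robot.move_straight(XY(M+.200)+[.168],vel=.015,contact_N=6); st(r)
robot.grip(.6); st('')
robot.move_straight(XY(M+.194)+[.24],vel=.12)
robot.move_straight(XY(M+.18)+[.26],vel=.12); st('')
f=get('wrist'); save('w15',f['image']); save('w15c',cv2.resize(f['image'][140:340,220:420],None,fx=3,fy=3,interpolation=2))
P=pts(f);S=P[...,:2]@U-M; Tt=P[...,:2]@W;z=P[...,2]
for col in (318,326):
  for r in range(142,162): print(col,r,S[r,col].round(4),z[r,col].round(4),int(f['image'][r,col].mean()))
  print([S[r,col].round(4) for r in range(186,206,2)])
E
```

```text
False
 32.42 0.1901 0.4728 0.1685 [0.1  0.65 0.48]
0.16306416792126904
 32.84 0.1903 0.4732 0.1688 [-0.71  0.68  2.68]
True 33.15 0.1904 0.4733 0.1689 [-1.02 -0.15  3.16]
 33.6 0.1902 0.4736 0.1685 [-0.19 -0.08  0.4 ]
 34.69 0.1793 0.4729 0.2608 [ 0.08 -1.08 -0.7 ]
318 142 0.2375 0.1405 47
318 143 0.2369 0.1418 39
318 144 0.2362 0.14 39
318 145 0.2355 0.1392 67
318 146 0.2298 0.0707 85
318 147 0.233 0.1231 52
318 148 0.2329 0.1306 51
318 149 0.2323 0.1315 54
318 150 0.2318 0.1325 57
318 151 0.231 0.1317 65
318 152 0.2304 0.1322 60
318 153 0.2298 0.1329 60
318 154 0.229 0.131 57
318 155 0.2284 0.132 55
318 156 0.2278 0.132 48
318 157 0.227 0.1306 53
318 158 0.2264 0.1312 50
318 159 0.2257 0.1311 69
318 160 0.225 0.1308 96
318 161 0.2244 0.132 103
[np.float64(0.2119), np.float64(0.2121), np.float64(0.2119), np.float64(0.2119), np.float64(0.2121), np.float64(0.212), np.float64(0.212), np.float64(0.2119), np.float64(0.2114), np.float64(0.2101)]
326 142 0.2374 0.1408 45
326 143 0.2368 0.1401 48
326 144 0.2361 0.1404 41
326 145 0.2323 0.0957 70
326 146 0.2315 0.0947 92
326 147 0.2328 0.122 53
326 148 0.2328 0.1294 51
326 149 0.2322 0.1311 81
326 150 0.2316 0.131 92
326 151 0.231 0.1321 101
326 152 0.2303 0.1314 101
326 153 0.2298 0.1329 102
326 154 0.2289 0.1312 100
326 155 0.2282 0.1308 102
326 156 0.2276 0.1309 101
326 157 0.227 0.1314 100
326 158 0.2264 0.1325 101
326 159 0.2257 0.1319 100
326 160 0.2249 0.1306 104
326 161 0.2243 0.1316 100
[np.float64(0.2116), np.float64(0.2118), np.float64(0.2122), np.float64(0.2118), np.float64(0.212), np.float64(0.2118), np.float64(0.2117), np.float64(0.2118), np.float64(0.2111), np.float64(0.2103)]
```

View pics/w15c.png

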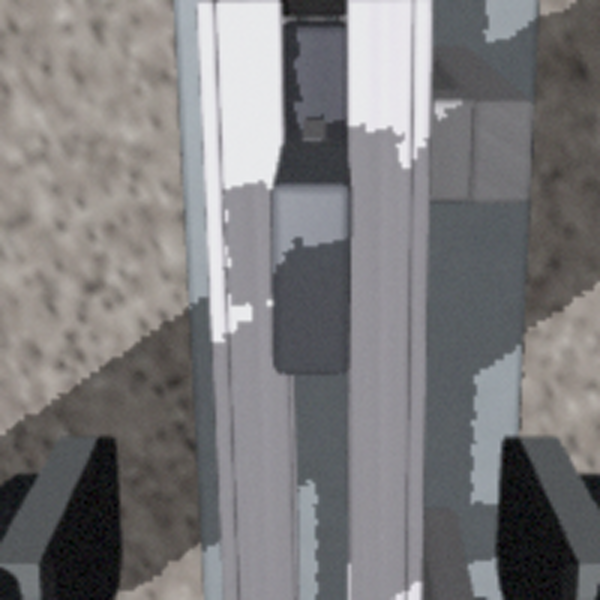

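```bash
python3 - <<'E'
from h import *
robot.move_straight(XY(M+.190)+[.235],vel=.12)
robot.move_straight(XY(M+.190)+[.168],vel=.1,contact_N=6)
robot.grip(0.0,40); robot.sleep(.3); st('')
c=robot.sense()['tcp_pos']; s0=c[:2]@U-M;t0=c[:2]@W
for k in range(5):
    r=robot.move_straight(list(U*(M+s0+.0012*(k+1))+W*t0)+[.168],vel=.01,contact_N=25); st(r)
    if r: break
robot.sleep(.2); f=gapm(); save('w16',cv2.resize(f['image'][40:240,220:420],None,fx=3,fy=3,interpolation=2))
E
```

```text
36.65 0.1903 0.473 0.1688 [0.12 0.09 6.03]
False 36.97 0.1905 0.4731 0.1688 [-3.25 -1.34  7.89]
False 37.23 0.1906 0.4731 0.1689 [-4.38 -0.76  9.45]
False 37.5 0.1907 0.4732 0.169 [-6.83 -1.89 10.52]
False 37.77 0.1909 0.4732 0.169 [-8.05 -3.41 11.23]
False 38.03 0.1911 0.4732 0.1691 [-9.78 -3.48 13.1 ]
front 0.2415 stop 0.2358 tilt -0.082 -0.012 grip [0.178  0.2132] [0.4579 0.4868]
```

View pics/w16.png

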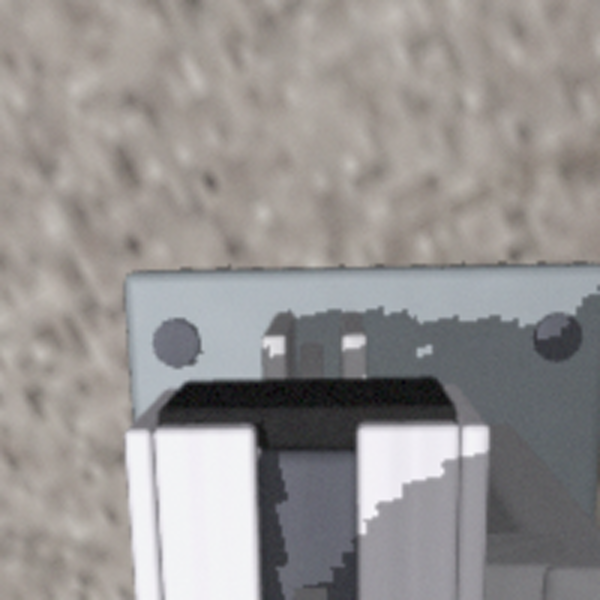

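```bash
python3 - <<'E'
from h import *
c=robot.sense()['tcp_pos']; s0=c[:2]@U-M;t0=c[:2]@W; print(s0)
for z in (.170,.1715,.173,.1745,.176):
    robot.move_straight(list(U*(M+.1945)+W*t0)+[z],vel=.02); st(z)
    if robot.sense()['wrist_force'][2]<-1.5: break
for a in (.198,.201):
    r=robot.move_straight(list(U*(M+a)+W*t0)+[z],vel=.02,contact_N=25); st(r)
f=gapm(); save('w17',cv2.resize(f['image'][40:240,220:420],None,fx=3,fy=3,interpolation=2))
E
```

```text
0.19106936868100347
0.17 38.57 0.192 0.4731 0.1693 [-6.23 -0.6   1.78]
0.1715 38.82 0.1921 0.4728 0.1701 [-5.97  0.54 -0.54]
0.173 39.07 0.1922 0.4725 0.1712 [-6.36  1.01 -3.97]
False 39.39 0.1932 0.4728 0.1718 [-11.08  -0.68   0.84]
False 39.69 0.1941 0.4731 0.1721 [-14.8   -2.04   4.71]
front 0.2415 stop 0.2355 tilt -0.148 -0.078 grip [0.1811 0.2164] [0.4586 0.4863]
```

View pics/w17.png

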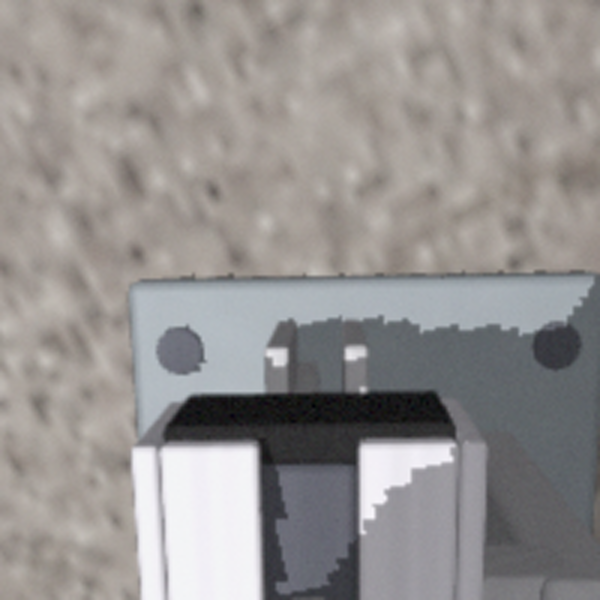

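```bash
python3 - <<'E'
from h import *
c=robot.sense()['tcp_pos']; t0=c[:2]@W
robot.move_straight(list(U*(M+.1925)+W*.473)+[.1685],vel=.03); st('')
robot.grip(.6); st('')
robot.move_straight(XY(M+.192)+[.24],vel=.15)
robot.move_straight(XY(M+.18)+[.26],vel=.15); st('')
f=get('wrist'); save('w18',f['image'])
P=pts(f);S=P[...,:2]@U-M; Tt=P[...,:2]@W;z=P[...,2]
col=326
r0=[r for r in range(100,250) if .19<S[r,col]<.245]
g=[S[r,col] for r in r0 if .16<z[r,col]<.195]; print('grip front',np.median(g),min(g),max(g))
print('stop',min(S[r,col] for r in r0 if .137<z[r,col]<.143),'front',max(S[r,col] for r in r0 if .127<z[r,col]<.134))
f=get('scene'); save('sc18',cv2.resize(f['image'][170:320,210:400],None,fx=4,fy=4,interpolation=2))
E
```

```text
40.21 0.193 0.473 0.1695 [-3.74 -2.44  6.56]
 40.66 0.1929 0.4728 0.1683 [-1.58 -0.05 -0.4 ]
 41.59 0.1795 0.4727 0.26 [ 0.32 -0.11 -0.44]
grip front 0.21269977680540478 0.21240362303308127 0.21285916797146234
stop 0.2125509861394886 front 0.24150183136606332
```

View pics/sc18.png

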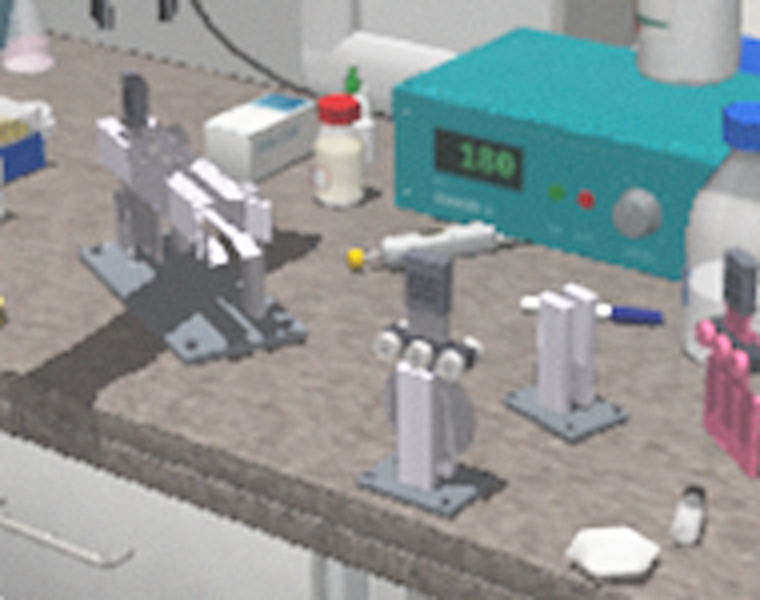

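View pics/w18.png

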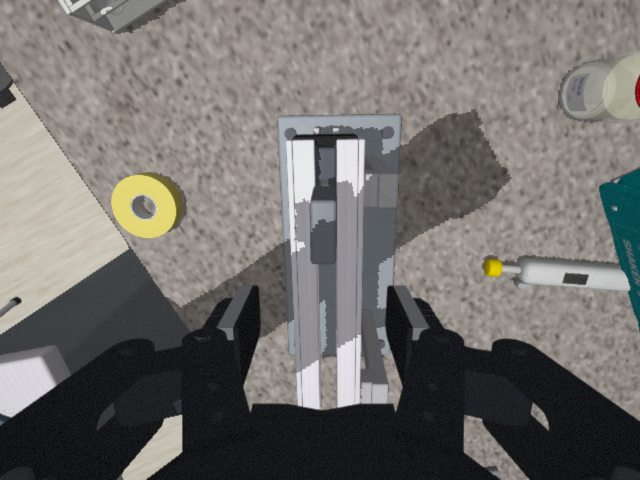

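```bash
python3 - <<'E'
from h import *
robot.move_straight(XY(M+.15)+[.33],vel=.2); robot.sleep(.3)
s=robot.sense(); print(s['t'],s['wrist_force']); robot.close_job()
E
```

```text
42.525 [-0.20605379 -0.53349716  0.45172735]
the job is handed in; nothing more can be done
```

I lifted the square-panel carrier off the back fork and entered its trolley into the rail mouth. I let go with the trolley fully inside, then pushed the carrier along the rail to the end stop with closed fingers.

**Last 2 mm:** The first push ended at a hard block with the carrier tipped nose-down, about 2 mm short of the stop. Repeating it at up to 25 N gained nothing. I then took hold of the grip again twice, pressed it forward and released it. The first try moved nothing and the second gained about 1 mm. So the very end of the travel was done with the carrier gripped, not by a free push.

**Final checks:**
- **Position:** The carrier stands upright. Its origin is about 194.7 mm past the mouth against a nominal 196 mm, so it may be about 1 mm off the stop; the camera is only good to about 2 mm. Further pressing was blocked at 10 to 15 N.
- **Stop and trolley reading:** The last depth readout for the stop and the trolley front picked up the wrong surfaces, so I relied on the grip's front face instead.
- **Panel:** The panel shows between the keeper cheeks in the wrist view.
- **Surroundings:** The round-panel carrier still sits on its fork, and the things in view on the bench look undisturbed.
- **Robot:** It was clear of everything when I handed in at 42.5 s.

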